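# Stand the clay pots in their saucers

### The job

Get the pots ready for potting on: stand each of the four empty clay pots in its own saucer, the one of the same shape and size (big round, small round, square, long), upright, flat on the saucer's floor, with the square and the long pot lined up with their saucers. Clay breaks, so set the pots down rather than dropping or tipping them. Leave the saucers where they are, and do not disturb the seedling strip or the tub of labels that stand among them.

Things in the scene. Friction and masses are not known exactly. Their poses are not given: they have to be found in the camera images.
- big_round_pot: the larger of the two round empty clay flower pots: terracotta, tapered, open at the top, 64 high; rim diameter 66 with an upright collar over the top 18 (collar wall 6), foot diameter 48; about 160 g. Loose, standing upright on the bench. Origin: centre of its underside; z up (sizes in mm).
- small_round_pot: the smaller round empty clay flower pot: terracotta, tapered, open at the top, 44 high; rim diameter 44 with an upright collar over the top 14 (collar wall 6), foot diameter 30; about 60 g. Loose, standing upright on the bench. Origin: centre of its underside; z up (sizes in mm).
- square_pot: square empty clay pot: terracotta, open at the top, 56 high; rim 58 x 58 with an upright collar over the top 17 (collar wall 6), foot 48 x 48; about 150 g. Loose, standing upright on the bench. Origin: centre of its underside; z up, x and y along its sides (sizes in mm).
- long_pot: oblong empty clay trough: terracotta, open at the top, 50 high; rim 112 long x 54 wide with an upright collar over the top 16 (collar wall 6), foot 96 x 38; about 220 g. Loose, standing upright on the bench. Origin: centre of its underside; z up, x along its length, y across it (sizes in mm).
- big_round_saucer: saucer of the big round pot: low round dish, inside diameter 66, outside 78; terracotta, loose, 14 high, inner floor 5 above its underside, walls 5 to 6 thick; standing flat on the bench. Origin: centre of its underside; z up (sizes in mm).
- small_round_saucer: saucer of the small round pot: low round dish, inside diameter 46, outside 57; terracotta, loose, 14 high, inner floor 5 above its underside, walls 5 to 6 thick; standing flat on the bench. Origin: centre of its underside; z up (sizes in mm).
- square_saucer: saucer of the square pot: low square dish, inside 64 x 64, outside 75 x 75; terracotta, loose, 14 high, inner floor 5 above its underside, walls 5 to 6 thick; standing flat on the bench. Origin: centre of its underside; z up, x and y along its sides (sizes in mm).
- long_saucer: saucer of the long pot: low oblong dish, inside 112 x 54, outside 123 x 65; terracotta, loose, 14 high, inner floor 5 above its underside, walls 5 to 6 thick; standing flat on the bench. Origin: centre of its underside; z up, x along its length, y across it (sizes in mm).
- seedling_strip: bystander to leave alone: white foam strip of three cells with lettuce seedlings, 140 x 56 x 45 high, leaves up to about 85 high; loose. Origin: centre of its underside; z up, x along its length (sizes in mm).
- label_tub: bystander to leave alone: small steel tub, 63 diameter, 70 high, holding blank wooden plant labels that stand up to about 110 high; loose. Origin: centre of its underside; z up (sizes in mm).
Mind the look-alikes: they are no part of the job. What is shaped like the small_round_pot but turquoise or white is not meant.

How it is judged (in metres and radians):
At the end, for the whole second after the job is handed in: Each pot at rest, released, in its saucer: centres within 13 mm, foot on the floor (origin 2 to 8 mm above the saucer's), upright to 0.08 rad, square and long pots aligned to 0.3 rad (by symmetry); saucers within 40 mm, strip and tub within 30 mm of their starts (horizontal distance between big_round_pot and big_round_saucer below 0.013 m and z of big_round_pot in the frame of big_round_saucer between 0.002 and 0.008 m and angle between each of big_round_pot, small_round_pot, square_pot, long_pot's own z axis and vertical below 0.08 rad and linear speed of each of big_round_pot, big_round_saucer, small_round_pot, small_round_saucer, square_pot, square_saucer, long_pot, long_saucer below 0.02 m/s and angular speed of each of big_round_pot, small_round_pot, square_pot, long_pot below 0.2 rad/s and distance of each of big_round_saucer, small_round_saucer, square_saucer, long_saucer from where it was at the start of the episode below 0.04 m and contact force between each of big_round_pot, small_round_pot, square_pot, long_pot and the fingers below 0.05 N and horizontal distance between small_round_pot and small_round_saucer below 0.013 m and z of small_round_pot in the frame of small_round_saucer between 0.002 and 0.008 m and horizontal distance between square_pot and square_saucer below 0.013 m and z of square_pot in the frame of square_saucer between 0.002 and 0.008 m and horizontal distance between long_pot and long_saucer below 0.013 m and z of long_pot in the frame of long_saucer between 0.002 and 0.008 m and (angle between the x axis of square_pot and the x axis of square_saucer, either way round below 0.3 rad or angle between the x axis of square_pot and the y axis of square_saucer, either way round below 0.3 rad) and angle between the x axis of long_pot and the x axis of long_saucer, either way round below 0.3 rad and distance of each of seedling_strip, label_tub from where it was at the start of the episode below 0.03 m); the robot touches nothing.
It fails at once if a pot is dropped: it falls freely from more than about 25 mm (over 0.7 m/s with no finger on it) ((linear speed of big_round_pot above 0.7 m/s and contact force between big_round_pot and the fingers below 0.02 N) or (linear speed of small_round_pot above 0.7 m/s and contact force between small_round_pot and the fingers below 0.02 N) or (linear speed of square_pot above 0.7 m/s and contact force between square_pot and the fingers below 0.02 N) or (linear speed of long_pot above 0.7 m/s and contact force between long_pot and the fingers below 0.02 N)).
It fails at once if a pot is tipped by more than about 35 degrees (angle between any of big_round_pot, small_round_pot, square_pot, long_pot's own z axis and vertical above 0.6 rad).
It fails at once if a saucer is shifted by more than 40 mm (distance of any of big_round_saucer, small_round_saucer, square_saucer, long_saucer from where it was at the start of the episode above 0.04 m).
It fails at once if the seedling strip is shifted by more than 30 mm or tipped by more than about 23 degrees (distance of seedling_strip from where it was at the start of the episode above 0.03 m or angle between seedling_strip's own z axis and vertical above 0.4 rad).
It fails at once if the label tub is shifted by more than 30 mm or tipped by more than about 23 degrees (distance of label_tub from where it was at the start of the episode above 0.03 m or angle between label_tub's own z axis and vertical above 0.4 rad).
It also fails if it takes over 138 s, if anything falls off the work surface, if the arm or the gripper's body presses on something with over 40 N, if the wrist force passes 120 N, or if a joint passes its speed limit or range.

### The arm

A 6-joint arm with a two-finger parallel gripper is mounted at the origin on the work surface. World frame = base frame: x ahead of the robot, y to its left, z up, the work surface at z = 0. Lengths are in mm, angles in degrees, forces in N, time in s.
With the tool pointing down it reaches from about 300 to 875 mm from the base axis. Payload 6.4 kg.
Tool frame: the origin (TCP) lies between the finger pads; the fingertips stand env.tip_reach ahead of it and the grasp point (between the pads) lies 3 mm ahead of it (env.tip_reach is the distance from the TCP to the fingertips, in mm); z points along the fingers, x is the direction in which the jaws open and shut, and the axes are right-handed (so a half turn about z gives the same grasp; the last joint's range is limited). The gripper opens to 85 mm and grips with 20 to 120 N. Pads are 22 mm wide; open, the fingers measure 114 mm over their backs; the gripper's body (76 mm by 85 mm) begins 54 mm behind the grasp point. The pads swing forward as they close: fully open they stand 13 mm farther back than shut.
Start: joints at [53.612, 10.359, 92.074, -0, 77.567, -11.82], TCP at [239.064, 522.962, 253.288] pointing down, gripper open.
Joint ranges: [-171.53, 171.53], [-51.25, 118.39], [17.06, 147.69], [-65.23, 245.23], [0, 150.52], [-178.68, 178.68]. Speed limits (degrees/s): [147.25, 147.25, 172.46, 180, 180, 180].

### API

Orientations are given as [roll, pitch, yaw] about the fixed x, y, z axes, in that order (R = Rz(yaw) Ry(pitch) Rx(roll)).
In Python, from workcell import status, imaging, workorder, env gives the robot as it stands.
- The arm moves only by the tool move_arm, never from a script. Its argument "plan" is a list of rows, each a list of 3 entries, a list of its own where there are three numbers: the shift along the tool's x, y, z in mm, then the turn, a rotation vector about the tool's x, y, z in degrees, then the closure in counts, from 0 (fully open) to 255 (shut). A call has 1 to 20 rows; each row is the pose to reach, as a shift and turn from the pose commanded when the call began, along the tool's axes at that moment; what a row does not reach only later rows make up. A row lasts 1/10 s, in which the tool goes at most 50 mm and 8.59 degrees, less where a joint would pass 70% of its speed; a pose out of reach is approached as far as the arm can. A call with a gripper value outside its range is refused whole. The fingers move at their own pace and stop on an object; "newtons" is the grip in N (left out, the last holds). Time passes only in rows, so rows that repeat a pose let the fingers close. It gives the time, the measured TCP pose, the force and the opening at its end, in the units of the state.
- status.sense(): the state, without advancing time (a new reading comes with each control period).
- imaging.get_image(name): name is "side" or "top" or "wrist"; returns a dict with "img" (420x560x3 uint8, red, green, blue), "fov_y" (degrees; the focal length in pixels is half the picture's height over the tangent of half this angle, whatever the lens; pixels are square), "cx", "cy" (the principal point, pixels), "rvec" (rotation vector, rad) and "tvec" (3), from world to camera coordinates, as OpenCV has them. Camera axes: x right, y down, z forward; pixel columns grow to the right and rows downward; lengths in mm; the calibration is good to about 2 mm. A picture is of the moment at which its call begins. There is no depth.
- workorder.job_done(): hands the job in, once; it reports no verdict.
The state is a dict: "time_s": time; "joints": joint angles; "qd": joint speeds; "joint_efforts": joint torques, N m; "eef_pos": TCP position; "tool_rot": TCP orientation; "wrist_force": force on the tool from outside, world axes, zero at the start; "wrist_torque": the same for the moment, N m; "width": finger opening in mm.
Only numpy, scipy, OpenCV 4.12 (cv2) and the standard library are available. Lean on these libraries where they do the work, as an engineer would, in place of code of your own. Each camera call takes 0.05 s, during which the arm holds its last target.

## Working session

There is one attempt and no reset: what is moved stays moved. The work goes in short steps, Python scripts to look and compute and a tool call to move; the robot and the scene stay as the last step left them, time stands still between calls to the robot, and variables do not carry over. Pictures are saved under pics/ and viewed, and the job is handed in when it is done.

Besides the shell and the picture viewer there is one more tool, called in YAML: its name, and indented under it one key for each argument. move_arm: Moves the arm, as the interface text tells. Its arguments: {"type":"object","properties":{"plan":{"type":"array","items":{"type":"array"}},"newtons":{"type":"number"}},"required":["plan"]}

```bash
mkdir -p pics; ls; python3 - <<'E'
from workcell import status, imaging, workorder, env
import cv2
print(status.sense()); print(env.tip_reach)
for n in ("top","side","wrist"):
    d=imaging.get_image(n); cv2.imwrite(f"pics/{n}0.png",d["img"][:,:,::-1]); print(n,{k:v for k,v in d.items() if k!="img"})
E
```

```text
pics
{'time_s': 0.0, 'joints': array([ 5.36116722e+01,  1.04018624e+01,  9.21333285e+01, -9.71867738e-04,
        7.75667931e+01, -1.18187685e+01]), 'qd': array([ 0.05217553, -0.06128031, -0.07968315, -0.12980071, -0.00720837,
       -0.01986853]), 'joint_efforts': array([-8.45609338e-04, -4.44870543e+01, -3.51346815e+01, -2.66101715e-04,
        9.10409493e-03, -3.52883760e-06]), 'eef_pos': array([238.7414679 , 522.5164854 , 252.37031681]), 'tool_rot': array([-1.79980041e+02,  1.00016266e-01,  6.54306683e+01]), 'wrist_force': array([0.04009341, 0.36283305, 0.40614781]), 'wrist_torque': array([-0.03662034,  0.00572976,  0.02691152]), 'width': 85.45445151091529}
22.0
top {'fov_y': 57.017825075110224, 'cx': 279.23062322020854, 'cy': 212.1588347286241, 'rvec': array([ 2.16757421, -2.11604926,  0.17768722]), 'tvec': array([ -6.14977959, 558.86674073, 860.95212147])}
side {'fov_y': 42.995555347165016, 'cx': 272.0537686382769, 'cy': 211.05532466285538, 'rvec': array([ 2.12789408, -0.49829281,  0.26520733]), 'tvec': array([-501.01790314,  181.20357761, 1232.70664913])}
wrist {'fov_y': 69.04783618604982, 'cx': 280.66758289059857, 'cy': 207.1824235491399, 'rvec': array([-2.41306657, -1.54927415, -0.24394134]), 'tvec': array([-574.71711365,  -39.87719933,  379.94204166])}
```

View pics/top0.png

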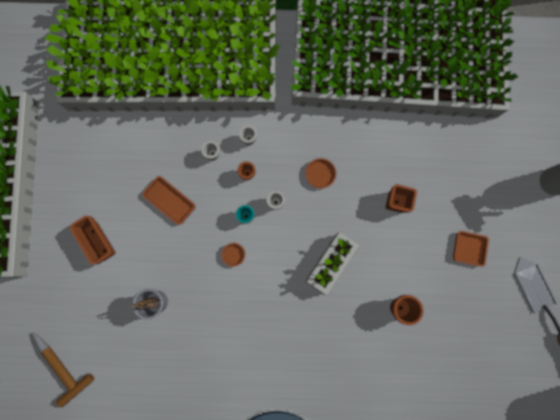

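View pics/side0.png

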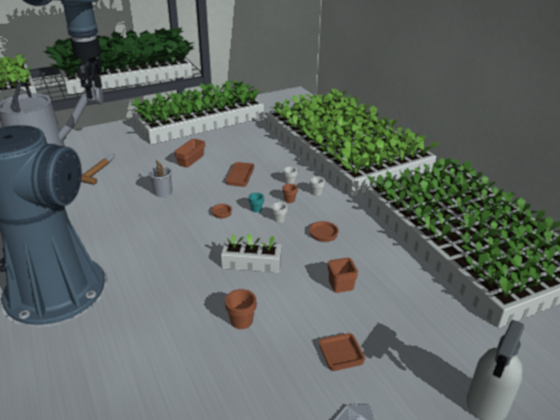

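View pics/wrist0.png

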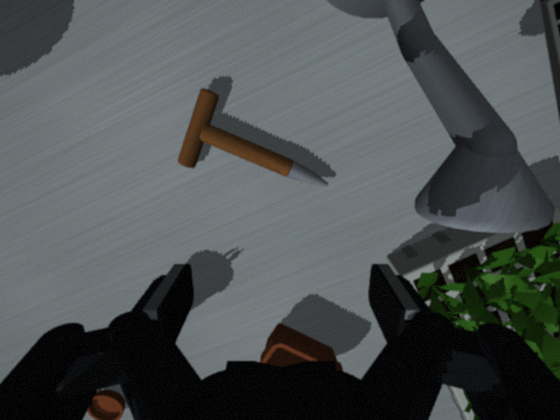

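The top view shows the pots: big round at (407,310), square at (402,199), long at (93,239), and small round in terracotta at (247,171). The look-alikes are white at (248,134), (211,150) and (276,200), and turquoise at (245,214). The saucers are big (320,173), small (233,255), square (471,249) and long (168,200). The strip is at (333,263) and the tub at (148,303). Next I'll enlarge and measure.

```bash
cat > h.py <<'E'
import numpy as np, cv2
from workcell import status, imaging
def cam(n):
    d=imaging.get_image(n); h=d["img"].shape[0]; f=h/2/np.tan(np.radians(d["fov_y"]/2))
    d["K"]=np.array([[f,0,d["cx"]],[0,f,d["cy"]],[0,0,1]]); d["R"]=cv2.Rodrigues(d["rvec"])[0]; d["t"]=np.array(d["tvec"]); return d
def ray(d,uv,z):
    uv=np.atleast_2d(uv).astype(float); r=np.c_[uv,np.ones(len(uv))]@np.linalg.inv(d["K"]).T@d["R"]; c=-d["R"].T@d["t"]
    return c+r*((z-c[2])/r[:,2])[:,None]
def proj(d,p):
    return cv2.projectPoints(np.atleast_2d(p).astype(float),d["rvec"],d["t"],d["K"],None)[0][:,0]
def terra(img):
    h=cv2.cvtColor(img,cv2.COLOR_RGB2HSV); return ((h[...,0]<14)&(h[...,1]>110)&(h[...,2]>40)).astype(np.uint8)
E
python3 - <<'E'
from h import *
d=cam("top"); im=d["img"]; print("cam",-d["R"].T@d["t"])
m=terra(im); n,l,s,c=cv2.connectedComponentsWithStats(m)
for i in range(1,n):
    if s[i,4]>100: 
        cs,_=cv2.findContours((l==i).astype(np.uint8),0,1)
        r=cv2.minAreaRect(cs[0]); print(i,s[i],c[i].round(1),"z0",ray(d,c[i],0)[0].round(),[np.round(x,1) for x in r])
cv2.imwrite("pics/topL.png",cv2.resize(im[110:330,60:340],None,fx=2.85,fy=2.7,interpolation=2)[:,:,::-1])
cv2.imwrite("pics/topR.png",cv2.resize(im[140:340,290:510],None,fx=3,fy=3,interpolation=2)[:,:,::-1])
E
```

```text
cam [415.78353207  11.83511149 938.39884577]
1 [306 159  30  29 676] [320.1 173. ] z0 [668. -93.   0.] [array([320., 173.]), array([28.3, 28.3]), np.float64(45.0)]
2 [238 162  17  17 225] [246.  170.2] z0 [670.  93.   0.] [array([246., 170.]), array([16., 16.]), np.float64(90.0)]
3 [ 143  177   52   47 1257] [168.3 200. ] z0 [589. 281.   0.] [array([168.3, 199.9]), array([48.9, 26.1]), np.float64(39.8)]
4 [387 185  29  27 618] [401.2 198.6] z0 [ 607. -294.    0.] [array([401.4, 198.6]), array([26.2, 25.2]), np.float64(14.0)]
5 [  70  216   44   48 1192] [ 91.4 239.7] z0 [487. 460.   0.] [array([ 91.4, 239.3]), array([46.8, 26.4]), np.float64(59.0)]
6 [454 232  34  34 935] [470.4 248.4] z0 [ 488. -460.    0.] [array([470.4, 248.3]), array([31.9, 30.6]), np.float64(8.7)]
7 [222 244  23  22 394] [232.7 254.3] z0 [460. 117.   0.] [array([233. , 254.5]), array([21., 22.]), np.float64(90.0)]
8 [391 296  32  29 692] [406.9 309.5] z0 [ 340. -301.    0.] [array([407.4, 309.8]), array([29.5, 28.6]), np.float64(63.4)]
```

View pics/topL.png

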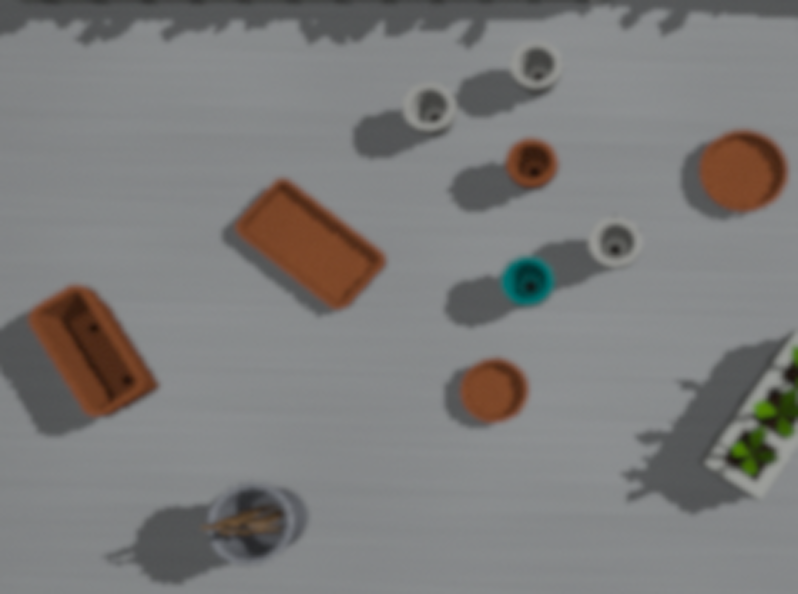

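View pics/topR.png

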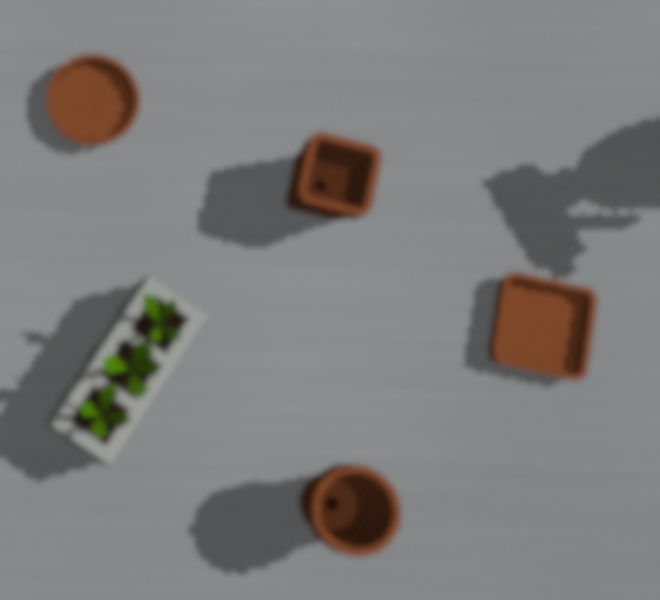

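```bash
cat >> h.py <<'E'
def prof(kind,a,b):
    if kind=="r":
        t=np.linspace(0,2*np.pi,64,endpoint=False); return np.c_[np.cos(t),np.sin(t)]*a/2
    return np.array([[1,1],[1,-1],[-1,-1],[-1,1]])*np.array([a,b])/2
OB={ # kind, [(a,b,z)...]
"big_round_pot":("r",[(48,0,0),(66,0,46),(66,0,64)]),"small_round_pot":("r",[(30,0,0),(44,0,30),(44,0,44)]),
"square_pot":("s",[(48,48,0),(58,58,39),(58,58,56)]),"long_pot":("s",[(96,38,0),(112,54,34),(112,54,50)]),
"big_round_saucer":("r",[(78,0,14),(72,0,0)]),"small_round_saucer":("r",[(57,0,14),(51,0,0)]),
"square_saucer":("s",[(75,75,14),(70,70,0)]),"long_saucer":("s",[(123,65,14),(118,60,0)])}
def pts(name,p):
    k,L=OB[name]; o=[]
    c,s=np.cos(np.radians(p[2])),np.sin(np.radians(p[2]))
    for a,b,z in L:
        q=prof(k,a,b)@np.array([[c,s],[-s,c]]); o.append(np.c_[q+p[:2],np.full(len(q),z+(p[3] if len(p)>3 else 0))])
    return np.vstack(o)
def fit(d,name,p0,box=None,verbose=True,zoff=0):
    from scipy.optimize import minimize
    S=6; uv=proj(d,pts(name,list(p0)+[zoff])); lo=np.floor(uv.min(0)-12).astype(int); hi=np.ceil(uv.max(0)+12).astype(int)
    lo=np.maximum(lo,0); hi=np.minimum(hi,[560,420])
    im=d["img"][lo[1]:hi[1],lo[0]:hi[0]].astype(np.float32)
    r=im[...,0]-im[...,2]; r=cv2.resize(r,None,fx=S,fy=S,interpolation=cv2.INTER_LINEAR)
    th=max(12,0.5*np.percentile(r,97)*0.55); obs=np.clip((r-th)/6+.5,0,1)
    # keep the component nearest
    n,l,s,c=cv2.connectedComponentsWithStats((obs>.5).astype(np.uint8)); i=1+np.argmax(s[1:,4]); obs=obs*cv2.dilate((l==i).astype(np.uint8),np.ones((9,9)))
    def cost(p):
        u=(proj(d,pts(name,list(p)+[zoff]))-lo+.5)*S-.5
        h=cv2.convexHull(u.astype(np.float32)); m=np.zeros(obs.shape,np.uint8)
        cv2.fillConvexPoly(m,np.round(h*16).astype(np.int32),255,cv2.LINE_AA,4)
        return np.abs(m/255.-obs).sum()/obs.sum()
    best=min((minimize(cost,[p0[0],p0[1],y],method="Nelder-Mead",options=dict(initial_simplex=[[p0[0]-4,p0[1]-4,y],[p0[0]+5,p0[1],y],[p0[0],p0[1]+5,y],[p0[0],p0[1],y+8]],xatol=.05,fatol=1e-5)) for y in ([p0[2]] if OB[name][0]=="r" else [p0[2]-12,p0[2],p0[2]+12])),key=lambda r:r.fun)
    return best.x,best.fun
E
cat > P0.py <<'E'
P0={"big_round_pot":(358,-283,0),"small_round_pot":(665,90,0),"square_pot":(595,-283,-14),"long_pot":(485,440,30),
"big_round_saucer":(668,-93,0),"small_round_saucer":(460,117,0),"square_saucer":(488,-455,-10),"long_saucer":(585,278,50)}
E
python3 - <<'E'
from h import *; from P0 import P0
for c in ("top","side"):
    d=cam(c)
    im=cv2.resize(d["img"],(0,0),fx=2,fy=2)[:,:,::-1].copy() 
    for n,p in P0.items():
        try: x,f=fit(d,n,p); print(c,n,x.round(1),round(f,3))
        except Exception as e: print(n,e)
E
```

```text
top big_round_pot [ 344.6 -283.5    7. ] 0.05
top small_round_pot [660.5  89.    1.5] 0.039
top square_pot [ 599.9 -282.2  -15.9] 0.113
top long_pot [485.5 442.   35.6] 0.052
top big_round_saucer [664.7 -91.8   3.7] 0.012
top small_round_saucer [459.9 114.7   4.1] 0.027
top square_saucer [ 487.5 -455.6  -11.4] 0.037
top long_saucer [587.9 277.3  52.4] 0.041
side big_round_pot [ 345.7 -279.8    0.7] 0.063
side small_round_pot [662.8  94.6   8.3] 0.108
side square_pot [ 601.2 -277.1  -23.6] 0.087
side long_pot [486.9 448.6  43. ] 0.091
side big_round_saucer [666.6 -88.3   3.1] 0.049
side small_round_saucer [460.7 119.3   5.2] 0.054
side square_saucer [ 489.7 -453.4  -11.2] 0.035
side long_saucer [588.9 282.8  52.9] 0.034
```

```bash
cat >> h.py <<'E'
from scipy.spatial.transform import Rotation as Rn
def delta(x,y,z,yaw):
    s=status.sense(); R=Rn.from_euler("xyz",s["tool_rot"],degrees=True)
    T=Rn.from_euler("xyz",[180,0,yaw],degrees=True)
    sh=R.inv().apply(np.array([x,y,z])-s["eef_pos"]); rv=(R.inv()*T).as_rotvec(degrees=True)
    print("now",s["eef_pos"].round(1),s["tool_rot"].round(2),"t",round(s["time_s"],2),"F",s["wrist_force"].round(1),"w",round(s["width"],1)); print("shift",sh.round(1),"turn",rv.round(1)); return sh,rv
E
python3 - <<'E'
from h import *; from P0 import P0
d=cam("wrist"); s=status.sense(); R=Rn.from_euler("xyz",s["tool_rot"],degrees=True)
c=-d["R"].T@d["t"]; print("cam in tool",R.inv().apply(c-s["eef_pos"]).round(1),"axis",R.inv().apply(d["R"][2]).round(3),"camx",R.inv().apply(d["R"][0]).round(3))
d=cam("top"); im=cv2.resize(d["img"],None,fx=3,fy=3,interpolation=2)[:,:,::-1].copy()
F={"big_round_pot":(344.6,-283.5,0),"square_pot":(600,-282.2,-15.9),"long_pot":(485.5,442,35.6),"small_round_pot":(660.5,89,0),"square_saucer":(487.5,-455.6,-11.4),"long_saucer":(587.9,277.3,52.4),"big_round_saucer":(664.7,-91.8,0),"small_round_saucer":(459.9,114.7,0)}
T=[]
for n,p in F.items():
    u=proj(d,pts(n,p)); h=cv2.convexHull((u*3+1).astype(np.float32)).round().astype(int); cv2.polylines(im,[h],1,(255,255,0),1); c=u.mean(0)*3; c=c.astype(int)
    T.append(cv2.resize(im[max(0,c[1]-100):c[1]+100,max(0,c[0]-100):c[0]+100],(200,200)))
cv2.imwrite("pics/fit.png",np.vstack([np.hstack(T[:4]),np.hstack(T[4:])]))
for n,uv,z in (("w1",(248,134),44),("w2",(211,150),44),("w3",(276,200),44),("turq",(245,214),44),("tub",(148,303),60),("strip",(333,263),45)): print(n,ray(d,uv,z)[0].round())
delta(486,444,220,125.6)
E
```

```text
cam in tool [   0.2  -78.7 -120.8] axis [0.001 0.308 0.951] camx [ 1.     0.001 -0.001]
w1 [748.  87.  44.]
w2 [706. 175.  44.]
w3 [588.  16.  44.]
turq [553.  87.  44.]
tub [346. 293.  60.]
strip [ 444. -119.   45.]
now [239.  522.9 253.2] [-1.7999e+02  2.0000e-02  6.5430e+01] t 0.4 F [-0.7  0.3 -0.3] w 85.5
shift [ 30.9 257.4  33.1] turn [ -0.    0.  -60.2]
```

View pics/fit.png

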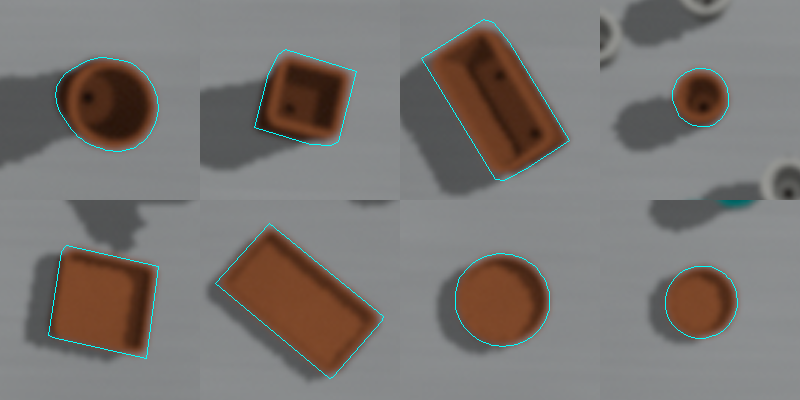

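The fits match all eight objects. The small terracotta pot at (246,170) is confirmed against the white and turquoise ones. I'll move above the long pot.

move_arm:
  plan:
    - [[5, 45, 5], [0, 0, -8], 0]
    - [[10, 85, 10], [0, 0, -16], 0]
    - [[15, 130, 15], [0, 0, -24], 0]
    - [[20, 170, 20], [0, 0, -32], 0]
    - [[24, 210, 25], [0, 0, -40], 0]
    - [[28, 235, 30], [0, 0, -48], 0]
    - [[30, 250, 33], [0, 0, -56], 0]
    - [[31, 257, 33], [0, 0, -60.2], 0]
    - [[31, 257, 33], [0, 0, -60.2], 0]
    - [[31, 257, 33], [0, 0, -60.2], 0]

```text
time_s: 1.4
eef_pos: [485.5, 444.3, 220.2]
tool_rot: [-180.0, -0.0, 125.5]
wrist_force: [0.0, 0.2, -0.6]
width: 85.3
```

```bash
python3 - <<'E'
from h import *
d=cam("wrist"); im=d["img"][:,:,::-1].copy()
for n,p in (("long_pot",(486,444,35.6)),("long_saucer",(588,280,52.4))):
    try: x,f=fit(d,n,p); print(n,x.round(1),round(f,3))
    except Exception as e: print(e); x=p
    u=proj(d,pts(n,x)); cv2.polylines(im,[cv2.convexHull(u.astype(np.float32)).round().astype(int)],1,(255,255,0),1)
cv2.imwrite("pics/w1.png",im); delta(486,444,50,125.6)
E
```

```text
long_pot [485.9 441.8  35.4] 0.08
long_saucer [589.9 277.2  52.5] 0.056
now [485.2 444.5 220.3] [-1.7999e+02 -1.0000e-02  1.2554e+02] t 1.45 F [ 0.1 -0.7 -0.7] w 85.4
shift [ -0.9   0.4 170.3] turn [-0.  -0.  -0.1]
```

View pics/w1.png

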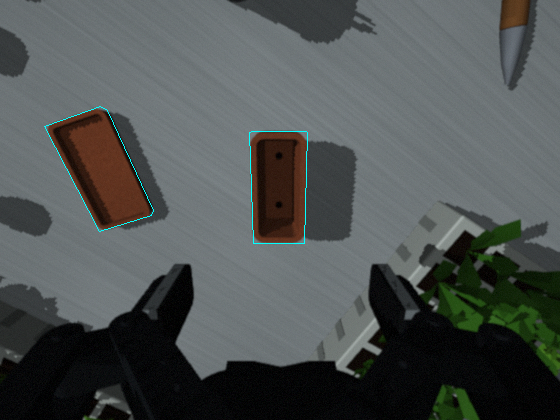

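The wrist view has the long pot at (278,187) and its saucer at (100,168). The fits agree with the top camera within 2 mm. I'll descend and grasp.

move_arm:
  plan:
    - [[-2.5, -1, 40], [0, 0, 0], 0]
    - [[-2.5, -1, 80], [0, 0, 0], 0]
    - [[-2.5, -1, 115], [0, 0, 0], 0]
    - [[-2.5, -1, 140], [0, 0, 0], 0]
    - [[-2.5, -1, 158], [0, 0, 0], 0]
    - [[-2.5, -1, 170], [0, 0, 0], 0]
    - [[-2.5, -1, 178], [0, 0, 0], 0]
    - [[-2.5, -1, 178], [0, 0, 0], 0]
    - [[-2.5, -1, 178], [0, 0, 0], 60]
    - [[-2.5, -1, 178], [0, 0, 0], 100]
    - [[-2.5, -1, 178], [0, 0, 0], 140]
    - [[-2.5, -1, 178], [0, 0, 0], 255]
    - [[-2.5, -1, 178], [0, 0, 0], 255]
    - [[-2.5, -1, 178], [0, 0, 0], 255]
    - [[-2.5, -1, 178], [0, 0, 0], 255]
    - [[-2.5, -1, 178], [0, 0, 0], 255]
  newtons: 40

```text
time_s: 3.05
eef_pos: [487.2, 442.3, 43.8]
tool_rot: [179.9, 0.0, 125.6]
wrist_force: [-1.6, 0.7, 5.9]
width: 52.9
```

```bash
python3 - <<'E'
from h import *
delta(486,442,42,125.6)
E
```

```text
now [487.2 442.3  43.8] [179.86   0.   125.63] t 3.05 F [-1.6  0.7  5.9] w 52.9
shift [ 0.4 -1.1  1.8] turn [0.1 0.  0. ]
```

move_arm:
  plan:
    - [[0, 0, -5], [0, 0, 0], 255]
    - [[0, 0, -15], [0, 0, 0], 255]
    - [[0, 0, -35], [0, 0, 0], 255]
    - [[0, 0, -55], [0, 0, 0], 255]
    - [[0, 0, -70], [0, 0, 0], 255]
    - [[0, 0, -75], [0, 0, 0], 255]
    - [[0, 0, -75], [0, 0, 0], 255]

```text
time_s: 3.75
eef_pos: [486.8, 441.9, 118.3]
tool_rot: [179.9, 0.0, 125.6]
wrist_force: [0.5, -0.1, -2.1]
width: 53.3
```

```bash
python3 - <<'E'
from h import *
delta(589.5,277,118,142.5)
d=cam("side"); cv2.imwrite("pics/s1.png",cv2.resize(d["img"][60:240,130:330],None,fx=3,fy=3)[:,:,::-1])
E
```

```text
now [486.8 441.9 118.3] [1.7990e+02 1.0000e-02 1.2563e+02] t 3.75 F [ 0.5 -0.1 -2.1] w 53.3
shift [-193.9  -12.6    0.3] turn [  0.1   0.  -16.9]
```

View pics/s1.png

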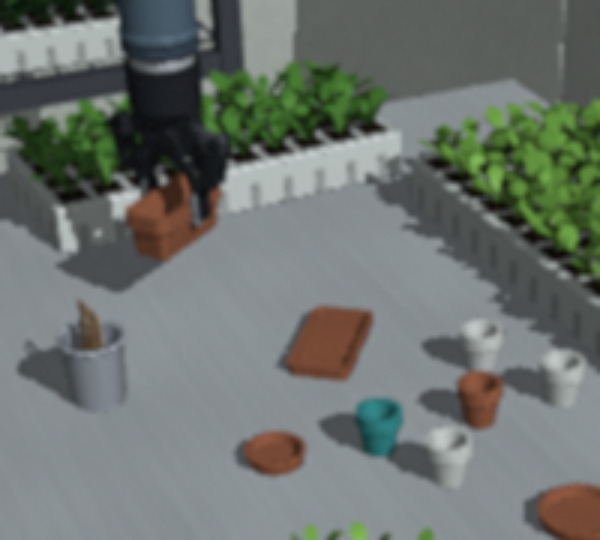

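The long pot hangs level and is firmly held. I'll carry it over its saucer.

move_arm:
  plan:
    - [[-8, -0.5, 0], [0, 0, -1], 255]
    - [[-25, -1.5, 0], [0, 0, -3], 255]
    - [[-50, -3, 0], [0, 0, -5], 255]
    - [[-80, -5, 0], [0, 0, -8], 255]
    - [[-110, -7, 0], [0, 0, -11], 255]
    - [[-140, -9, 0], [0, 0, -13], 255]
    - [[-165, -11, 0], [0, 0, -15], 255]
    - [[-184, -12, 0], [0, 0, -16], 255]
    - [[-192, -12.5, 0], [0, 0, -16.9], 255]
    - [[-194, -12.5, 0], [0, 0, -16.9], 255]
    - [[-194, -12.5, 0], [0, 0, -16.9], 255]
    - [[-194, -12.5, 0], [0, 0, -16.9], 255]

```text
time_s: 5.0
eef_pos: [588.5, 277.5, 117.0]
tool_rot: [-180.0, -0.0, 142.6]
wrist_force: [-0.1, 0.3, -1.7]
width: 53.1
```

```bash
python3 - <<'E'
from h import *
d=cam("top")
x,f=fit(d,"long_pot",(589.5,277,52.5),zoff=75); print(x.round(1),f)
cv2.imwrite("pics/t1.png",cv2.resize(d["img"][130:290,90:290],None,fx=3,fy=3)[:,:,::-1])
d=cam("wrist"); cv2.imwrite("pics/w2.png",d["img"][:,:,::-1])
delta(589.5,277,52,142.5)
E
```

```text
[558.5 233.9  57.3] 0.22471791351013698
now [588.6 277.7 117.2] [-1.800e+02 -2.000e-02  1.426e+02] t 5.1 F [-0.5 -0.2 -2.4] w 53.2
shift [-1.1  0.  65.2] turn [-0.  -0.   0.1]
```

View pics/t1.png

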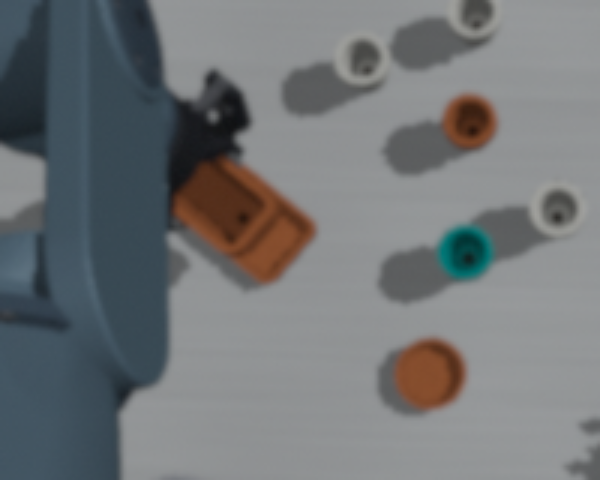

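View pics/w2.png

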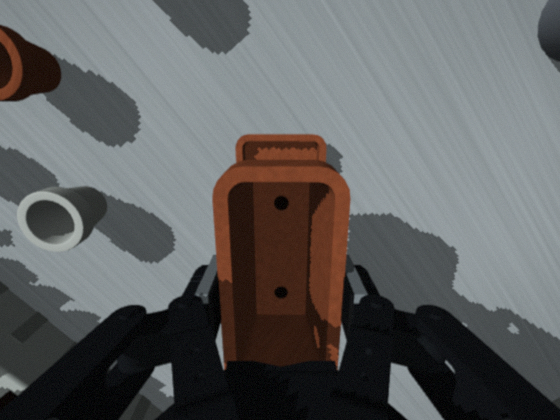

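Pot and saucer are aligned: centred at columns 282 and 281.5 in the wrist view. Lowering.

move_arm:
  plan:
    - [[-1, 0, 10], [0, 0, 0], 255]
    - [[-1, 0, 25], [0, 0, 0], 255]
    - [[-1, 0, 40], [0, 0, 0], 255]
    - [[-1, 0, 52], [0, 0, 0], 255]
    - [[-1, 0, 60], [0, 0, 0], 255]
    - [[-1, 0, 64], [0, 0, 0], 255]
    - [[-1, 0, 66], [0, 0, 0], 255]
    - [[-1, 0, 67], [0, 0, 0], 255]
    - [[-1, 0, 67], [0, 0, 0], 255]
    - [[-1, 0, 67], [0, 0, 0], 255]

```text
time_s: 6.1
eef_pos: [590.4, 276.2, 50.9]
tool_rot: [180.0, 0.0, 142.5]
wrist_force: [-0.3, -0.3, -2.2]
width: 53.4
```

```bash
python3 - <<'E'
from h import *
delta(589.5,277,49,142.5)
E
```

```text
now [590.4 276.2  50.9] [1.7995e+02 4.0000e-02 1.4253e+02] t 6.1 F [-0.3 -0.3 -2.2] w 53.4
shift [1.2 0.1 1.9] turn [0. 0. 0.]
```

move_arm:
  plan:
    - [[0.5, 0, 1], [0, 0, 0], 255]
    - [[0.5, 0, 2], [0, 0, 0], 255]
    - [[0.5, 0, 3], [0, 0, 0], 255]
    - [[0.5, 0, 3], [0, 0, 0], 255]

```text
time_s: 6.5
eef_pos: [589.8, 276.5, 48.8]
tool_rot: [180.0, 0.0, 142.5]
wrist_force: [-5.3, -1.6, 7.8]
width: 53.5
```

In contact with the floor (+8 N). Releasing and rising.

move_arm:
  plan:
    - [[0.5, 0, 2], [0, 0, 0], 150]
    - [[0.5, 0, 2], [0, 0, 0], 100]
    - [[0.5, 0, 2], [0, 0, 0], 60]
    - [[0.5, 0, 2], [0, 0, 0], 0]
    - [[0.5, 0, 2], [0, 0, 0], 0]
    - [[0.5, 0, 2], [0, 0, 0], 0]
    - [[0.5, 0, -10], [0, 0, 0], 0]
    - [[0.5, 0, -35], [0, 0, 0], 0]
    - [[0.5, 0, -70], [0, 0, 0], 0]
    - [[0.5, 0, -110], [0, 0, 0], 0]
    - [[0.5, 0, -150], [0, 0, 0], 0]
    - [[0.5, 0, -170], [0, 0, 0], 0]
    - [[0.5, 0, -170], [0, 0, 0], 0]

```text
time_s: 7.8
eef_pos: [591.5, 277.4, 223.0]
tool_rot: [179.6, 0.3, 142.5]
wrist_force: [0.5, 0.7, 0.8]
width: 85.7
```

```bash
python3 - <<'E'
from h import *
d=cam("wrist"); cv2.imwrite("pics/w3.png",d["img"][:,:,::-1])
print(fit(d,"small_round_pot",(660.5,89,0)))
delta(660.5,89,220,110)
delta(660.5,89,220,100)
E
```

```text
(array([661.66463454,  89.9999836 ,   5.24711176]), np.float64(0.527166360184573))
now [590.2 277.1 219.9] [1.7979e+02 1.6000e-01 1.4254e+02] t 7.85 F [ 0.1 -0.2 -0.8] w 85.7
shift [-170.2 -106.5    0. ] turn [ 0.2  0.1 32.5]
now [590.2 277.1 219.9] [1.7979e+02 1.6000e-01 1.4254e+02] t 7.85 F [ 0.1 -0.2 -0.8] w 85.7
shift [-170.2 -106.5    0. ] turn [ 0.3  0.1 42.5]
```

View pics/w3.png

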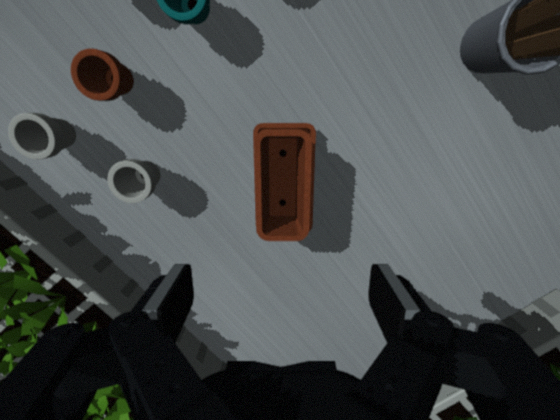

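The long pot stands square in its saucer at (283,180). Next, the small terracotta pot at (97,75) in this view. I'll use jaw yaw 115°, which falls between the look-alikes, with the jaws part-closed.

move_arm:
  plan:
    - [[-10, -7, 0], [0, 0, 2], 30]
    - [[-30, -19, 0], [0, 0, 6], 70]
    - [[-60, -38, 0], [0, 0, 11], 70]
    - [[-95, -59, 0], [0, 0, 16], 70]
    - [[-130, -81, 0], [0, 0, 21], 70]
    - [[-155, -97, 0], [0, 0, 25], 70]
    - [[-167, -104.5, 0], [0, 0, 27.5], 70]
    - [[-170, -106.5, 0], [0, 0, 27.5], 70]
    - [[-170, -106.5, 0], [0, 0, 27.5], 70]
    - [[-170, -106.5, 0], [0, 0, 27.5], 70]

```text
time_s: 8.85
eef_pos: [658.7, 90.2, 216.8]
tool_rot: [-180.0, -0.1, 115.1]
wrist_force: [0.6, 0.3, -0.1]
width: 61.8
```

```bash
python3 - <<'E'
from h import *
d=cam("wrist"); im=d["img"][:,:,::-1].copy()
x,f=fit(d,"small_round_pot",(660.5,89,0)); print(x,f)
u=proj(d,pts("small_round_pot",x)); cv2.polylines(im,[cv2.convexHull(u.astype(np.float32)).round().astype(int)],1,(255,255,0),1)
cv2.imwrite("pics/w4.png",im)
delta(x[0],x[1],38,115)
E
```

```text
[6.61958081e+02 9.00008190e+01 4.45851940e-01] 0.08343396843144363
now [658.8  90.4 217.1] [-1.7998e+02 -4.0000e-02  1.1516e+02] t 8.9 F [ 0.1  0.2 -0.2] w 61.7
shift [ -1.8   2.8 179.1] turn [-0.  -0.   0.2]
```

View pics/w4.png

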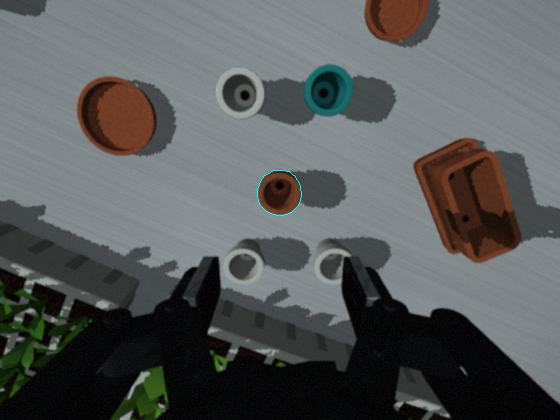

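The small pot is at (279,193), and the jaw lane left and right of it is free. Descending.

move_arm:
  plan:
    - [[-1, 1, 40], [0, 0, 0], 70]
    - [[-2, 2.5, 80], [0, 0, 0], 70]
    - [[-2, 2.5, 115], [0, 0, 0], 70]
    - [[-2, 2.5, 140], [0, 0, 0], 70]
    - [[-2, 2.5, 160], [0, 0, 0], 70]
    - [[-2, 2.5, 172], [0, 0, 0], 70]
    - [[-2, 2.5, 179], [0, 0, 0], 70]
    - [[-2, 2.5, 179], [0, 0, 0], 70]
    - [[-2, 2.5, 179], [0, 0, 0], 90]
    - [[-2, 2.5, 179], [0, 0, 0], 105]
    - [[-2, 2.5, 179], [0, 0, 0], 120]
    - [[-2, 2.5, 179], [0, 0, 0], 255]
    - [[-2, 2.5, 179], [0, 0, 0], 255]
    - [[-2, 2.5, 179], [0, 0, 0], 255]
    - [[-2, 2.5, 179], [0, 0, 0], 255]
  newtons: 25

```text
time_s: 10.4
eef_pos: [663.2, 88.1, 39.7]
tool_rot: [179.9, 0.0, 115.0]
wrist_force: [-1.3, 1.5, 6.8]
width: 43.5
```

move_arm:
  plan:
    - [[0, 0, -5], [0, 0, 0], 255]
    - [[0, 0, -15], [0, 0, 0], 255]
    - [[0, 0, -35], [0, 0, 0], 255]
    - [[0, 0, -60], [0, 0, 0], 255]
    - [[0, 0, -80], [0, 0, 0], 255]
    - [[0, 0, -90], [0, 0, 0], 255]
    - [[0, 0, -90], [0, 0, 0], 255]

```text
time_s: 11.1
eef_pos: [663.6, 87.9, 130.5]
tool_rot: [179.8, 0.1, 115.0]
wrist_force: [-0.1, 0.2, -1.2]
width: 43.5
```

```bash
python3 - <<'E'
from h import *
d=cam("wrist"); im=d["img"][:,:,::-1].copy(); cv2.imwrite("pics/w5.png",im)
delta(460.5,115,125,115)
E
```

```text
now [662.7  88.  128.9] [1.7994e+02 3.0000e-02 1.1503e+02] t 11.15 F [-0.3  0.2 -1.2] w 43.5
shift [ 110.1 -171.8    3.6] turn [0.1 0.  0. ]
```

View pics/w5.png

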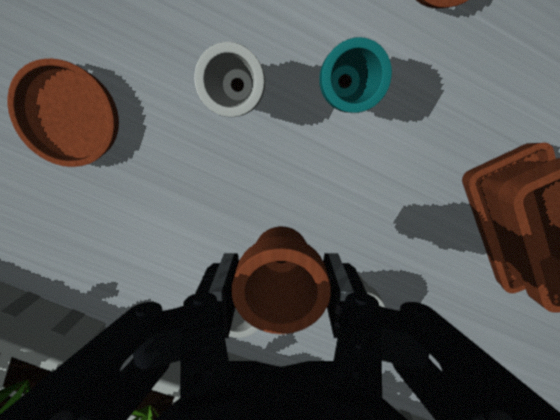

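Small pot held. Carrying it to the small saucer, with its underside at 90 mm, above the 44 mm look-alikes.

move_arm:
  plan:
    - [[5, -8, 0], [0, 0, 0], 255]
    - [[16, -25, 0], [0, 0, 0], 255]
    - [[32, -50, 0], [0, 0, 0], 255]
    - [[49, -77, 0], [0, 0, 0], 255]
    - [[67, -104, 0], [0, 0, 0], 255]
    - [[83, -130, 0], [0, 0, 0], 255]
    - [[96, -150, 0], [0, 0, 0], 255]
    - [[105, -164, 0], [0, 0, 0], 255]
    - [[109, -170, 1], [0, 0, 0], 255]
    - [[110, -172, 3], [0, 0, 0], 255]
    - [[110, -172, 3], [0, 0, 0], 255]
    - [[110, -172, 3], [0, 0, 0], 255]

```text
time_s: 12.35
eef_pos: [460.7, 114.7, 125.1]
tool_rot: [180.0, 0.0, 115.0]
wrist_force: [0.9, -0.2, -0.1]
width: 43.2
```

```bash
python3 - <<'E'
from h import *
d=cam("wrist"); im=d["img"][:,:,::-1].copy(); 
for n,p in (("small_round_saucer",(460.3,115,0)),("small_round_pot",(460.5,115,0,86))):
    u=proj(d,pts(n,p)); cv2.polylines(im,[cv2.convexHull(u.astype(np.float32)).round().astype(int)],1,(255,255,0),1)
cv2.imwrite("pics/w6.png",im)
delta(460.5,115,47,115)
E
```

```text
now [460.8 114.7 125.2] [1.7999e+02 1.0000e-02 1.1501e+02] t 12.4 F [-0.3  0.9 -1.7] w 43.2
shift [ 0.4 -0.1 78.2] turn [0. 0. 0.]
```

View pics/w6.png

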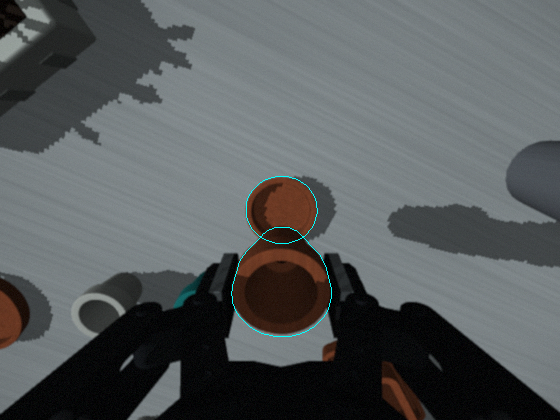

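Both outlines match what the wrist camera sees: saucer at (282,210), pot at (282,285). Lowering.

move_arm:
  plan:
    - [[0, 0, 10], [0, 0, 0], 255]
    - [[0, 0, 25], [0, 0, 0], 255]
    - [[0, 0, 42], [0, 0, 0], 255]
    - [[0, 0, 58], [0, 0, 0], 255]
    - [[0, 0, 68], [0, 0, 0], 255]
    - [[0, 0, 74], [0, 0, 0], 255]
    - [[0, 0, 77], [0, 0, 0], 255]
    - [[0, 0, 79], [0, 0, 0], 255]
    - [[0, 0, 80], [0, 0, 0], 255]
    - [[0, 0, 81], [0, 0, 0], 255]
    - [[0, 0, 81], [0, 0, 0], 255]

```text
time_s: 13.5
eef_pos: [460.5, 114.9, 44.7]
tool_rot: [179.9, 0.0, 115.0]
wrist_force: [-0.2, -0.2, -0.6]
width: 43.4
```

move_arm:
  plan:
    - [[0, 0, 1], [0, 0, 0], 255]
    - [[0, 0, 1.5], [0, 0, 0], 255]
    - [[0, 0, 1.5], [0, 0, 0], 255]

```text
time_s: 13.8
eef_pos: [460.9, 115.0, 44.6]
tool_rot: [179.9, 0.0, 115.0]
wrist_force: [-4.7, -0.1, 17.2]
width: 43.3
```

move_arm:
  plan:
    - [[0, 0, -0.5], [0, 0, 0], 160]
    - [[0, 0, -0.5], [0, 0, 0], 110]
    - [[0, 0, -0.5], [0, 0, 0], 70]
    - [[0, 0, -0.5], [0, 0, 0], 40]
    - [[0, 0, -0.5], [0, 0, 0], 0]
    - [[0, 0, -0.5], [0, 0, 0], 0]
    - [[0, 0, -15], [0, 0, 0], 0]
    - [[0, 0, -45], [0, 0, 0], 0]
    - [[0, 0, -80], [0, 0, 0], 0]
    - [[0, 0, -120], [0, 0, 0], 0]
    - [[0, 0, -155], [0, 0, 0], 0]
    - [[0, 0, -175], [0, 0, 0], 0]
    - [[0, 0, -175], [0, 0, 0], 0]

```text
time_s: 15.1
eef_pos: [462.1, 115.0, 221.3]
tool_rot: [179.6, 0.2, 115.0]
wrist_force: [-0.4, 0.7, 0.2]
width: 85.5
```

```bash
python3 - <<'E'
from h import *
d=cam("wrist"); im=d["img"][:,:,::-1].copy(); 
cv2.imwrite("pics/w7.png",im)
delta(345,-283,220,60)
delta(345,-283,220,20)
print(status.sense()["joints"].round(1))
E
```

```text
now [460.9 115.  219.1] [1.7983e+02 8.0000e-02 1.1504e+02] t 15.15 F [ 0.1 -0.8 -0.2] w 85.6
shift [-311.5 -273.4   -1.3] turn [ 0.2 -0.  55. ]
now [460.9 115.  219.1] [1.7983e+02 8.0000e-02 1.1504e+02] t 15.15 F [ 0.1 -0.8 -0.2] w 85.6
shift [-311.5 -273.4   -1.3] turn [ 0.2 -0.1 95. ]
[  -0.4   -0.8  108.2    0.    72.4 -115.4]
```

View pics/w7.png

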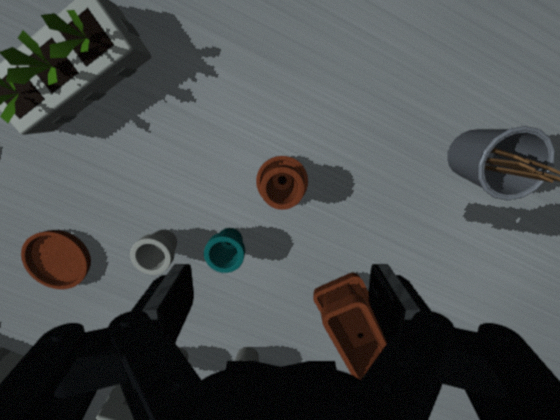

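The small pot stands in its saucer at (281,183). Moving to the big round pot.

move_arm:
  plan:
    - [[-12, -10, 0], [0, 0, 6], 0]
    - [[-35, -31, 0], [0, 0, 14], 0]
    - [[-65, -57, 0], [0, 0, 22], 0]
    - [[-95, -83, 0], [0, 0, 30], 0]
    - [[-125, -109, 0], [0, 0, 38], 0]
    - [[-155, -136, 0], [0, 0, 46], 0]
    - [[-185, -162, 0], [0, 0, 54], 0]
    - [[-215, -188, 0], [0, 0, 62], 0]
    - [[-245, -215, 0], [0, 0, 70], 0]
    - [[-272, -239, 0], [0, 0, 78], 0]
    - [[-295, -259, 0], [0, 0, 86], 0]
    - [[-308, -270, 0], [0, 0, 92], 0]
    - [[-311.5, -273, 0], [0, 0, 95], 0]
    - [[-311.5, -273, 0], [0, 0, 95], 0]
    - [[-311.5, -273, 0], [0, 0, 95], 0]

```text
time_s: 16.65
eef_pos: [344.0, -282.0, 216.4]
tool_rot: [-179.8, 0.0, 20.1]
wrist_force: [0.1, -0.7, -0.7]
width: 85.4
```

```bash
python3 - <<'E'
from h import *
d=cam("wrist"); im=d["img"][:,:,::-1].copy(); 
x,f=fit(d,"big_round_pot",(345,-283,0)); print(x,f)
u=proj(d,pts("big_round_pot",x)); cv2.polylines(im,[cv2.convexHull(u.astype(np.float32)).round().astype(int)],1,(255,255,0),1)
cv2.imwrite("pics/w8.png",im)
delta(x[0],x[1],52,20)
E
```

```text
[ 346.39876499 -283.19990605    5.60676164] 0.07887042655907044
now [ 344.2 -282.   216.7] [-1.7988e+02  3.0000e-02  2.0130e+01] t 16.7 F [-0.7 -0.6  0.1] w 85.4
shift [  1.7   2.2 164.7] turn [-0.1  0.   0.1]
```

View pics/w8.png

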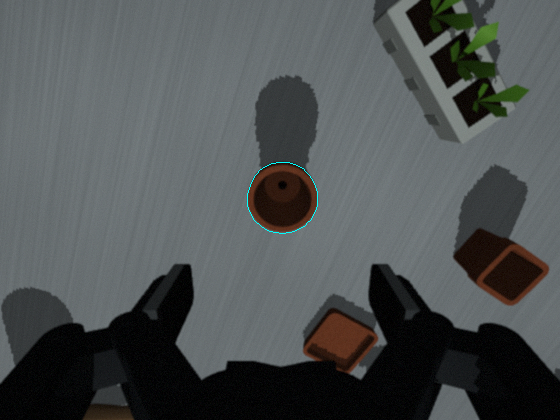

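The big round pot is at (282,198), centred between the jaws. Descending and gripping.

move_arm:
  plan:
    - [[1, 1, 40], [0, 0, 0], 0]
    - [[1.5, 2, 75], [0, 0, 0], 0]
    - [[1.5, 2, 105], [0, 0, 0], 0]
    - [[1.5, 2, 130], [0, 0, 0], 0]
    - [[1.5, 2, 148], [0, 0, 0], 0]
    - [[1.5, 2, 159], [0, 0, 0], 0]
    - [[1.5, 2, 165], [0, 0, 0], 0]
    - [[1.5, 2, 165], [0, 0, 0], 0]
    - [[1.5, 2, 165], [0, 0, 0], 30]
    - [[1.5, 2, 165], [0, 0, 0], 50]
    - [[1.5, 2, 165], [0, 0, 0], 70]
    - [[1.5, 2, 165], [0, 0, 0], 255]
    - [[1.5, 2, 165], [0, 0, 0], 255]
    - [[1.5, 2, 165], [0, 0, 0], 255]
    - [[1.5, 2, 165], [0, 0, 0], 255]
  newtons: 35

```text
time_s: 18.2
eef_pos: [347.1, -284.9, 54.2]
tool_rot: [179.9, -0.0, 20.0]
wrist_force: [-1.7, 2.6, 7.1]
width: 66.1
```

move_arm:
  plan:
    - [[0, 0, -5], [0, 0, 0], 255]
    - [[0, 0, -15], [0, 0, 0], 255]
    - [[0, 0, -35], [0, 0, 0], 255]
    - [[0, 0, -60], [0, 0, 0], 255]
    - [[0, 0, -90], [0, 0, 0], 255]
    - [[0, 0, -110], [0, 0, 0], 255]
    - [[0, 0, -120], [0, 0, 0], 255]
    - [[0, 0, -120], [0, 0, 0], 255]

```text
time_s: 19.0
eef_pos: [347.2, -285.0, 174.5]
tool_rot: [179.8, -0.1, 20.0]
wrist_force: [0.3, 0.6, -1.9]
width: 65.9
```

```bash
python3 - <<'E'
from h import *
d=cam("wrist"); im=d["img"][:,:,::-1].copy(); cv2.imwrite("pics/w9.png",im)
delta(665.5,-91.5,172,20)
E
```

```text
now [ 346.6 -284.3  173.1] [ 1.7994e+02 -2.0000e-02  2.0030e+01] t 19.05 F [-0.2  0.1 -1.6] w 65.6
shift [365.6 -71.9   1.1] turn [ 0.1 -0.   0. ]
```

View pics/w9.png

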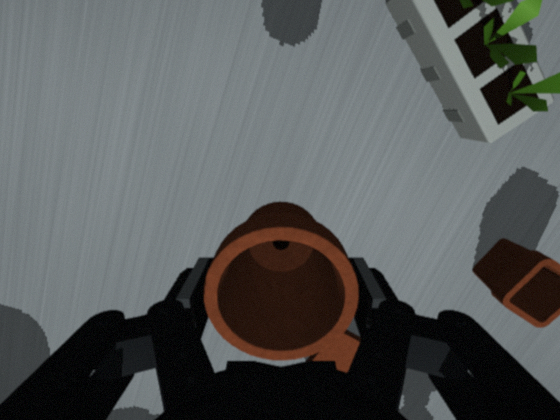

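Big pot held. Carrying it with the underside at 120 mm, clear of the 85 mm leaves.

move_arm:
  plan:
    - [[8, -2, 0], [0, 0, 0], 255]
    - [[26, -5, 0], [0, 0, 0], 255]
    - [[52, -10, 0], [0, 0, 0], 255]
    - [[84, -17, 0], [0, 0, 0], 255]
    - [[118, -23, 0], [0, 0, 0], 255]
    - [[152, -30, 0], [0, 0, 0], 255]
    - [[186, -37, 0], [0, 0, 0], 255]
    - [[220, -43, 0], [0, 0, 0], 255]
    - [[254, -50, 0], [0, 0, 0], 255]
    - [[288, -57, 0], [0, 0, 0], 255]
    - [[318, -63, 0], [0, 0, 0], 255]
    - [[342, -67, 0], [0, 0, 0], 255]
    - [[357, -70, 0], [0, 0, 0], 255]
    - [[364, -72, 0], [0, 0, 0], 255]
    - [[365.5, -72, 0], [0, 0, 0], 255]
    - [[365.5, -72, 0], [0, 0, 0], 255]
    - [[365.5, -72, 0], [0, 0, 0], 255]

```text
time_s: 20.75
eef_pos: [664.6, -91.8, 172.4]
tool_rot: [-180.0, 0.0, 20.0]
wrist_force: [-0.3, -0.5, -2.9]
width: 65.8
```

```bash
python3 - <<'E'
from h import *
d=cam("wrist"); im=d["img"][:,:,::-1].copy(); s=status.sense()["eef_pos"]
x,f=fit(d,"big_round_saucer",(665.5,-91.5,0)); print(x,f)
for n,p in (("big_round_saucer",(665.5,-91.5,0)),("big_round_pot",(s[0],s[1],0,s[2]-54))):
    u=proj(d,pts(n,p)); cv2.polylines(im,[cv2.convexHull(u.astype(np.float32)).round().astype(int)],1,(255,255,0),1)
cv2.imwrite("pics/w10.png",im)
delta(665.5,-91.5,59,20)
E
```

```text
[666.65385358 -91.81444377   5.90926227] 0.2798950410084888
now [664.7 -91.9 172.7] [-1.7999e+02  3.0000e-02  1.9980e+01] t 20.8 F [-0.1 -0.6 -1.6] w 65.6
shift [ 9.000e-01 -1.000e-01  1.137e+02] turn [-0.  0. -0.]
```

View pics/w10.png

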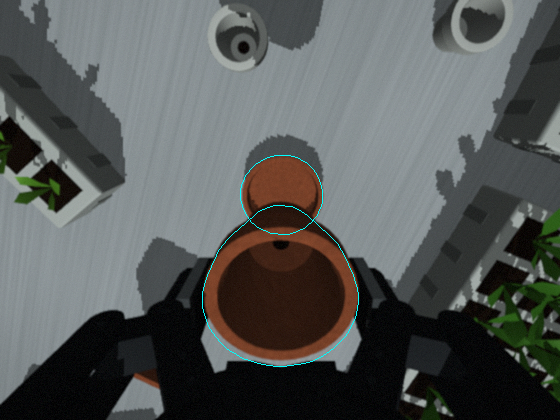

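Saucer at (282,195) and pot outline agree to about 2 mm. Lowering.

move_arm:
  plan:
    - [[1, 1, 12], [0, 0, 0], 255]
    - [[1, 1, 32], [0, 0, 0], 255]
    - [[1, 1, 55], [0, 0, 0], 255]
    - [[1, 1, 76], [0, 0, 0], 255]
    - [[1, 1, 92], [0, 0, 0], 255]
    - [[1, 1, 103], [0, 0, 0], 255]
    - [[1, 1, 109], [0, 0, 0], 255]
    - [[1, 1, 112], [0, 0, 0], 255]
    - [[1, 1, 113], [0, 0, 0], 255]
    - [[1, 1, 114], [0, 0, 0], 255]
    - [[1, 1, 115], [0, 0, 0], 255]
    - [[1, 1, 115], [0, 0, 0], 255]

```text
time_s: 22.0
eef_pos: [667.3, -92.1, 59.3]
tool_rot: [179.9, -0.1, 20.0]
wrist_force: [-2.4, 0.8, 4.0]
width: 65.9
```

Contact at the expected height. Releasing.

move_arm:
  plan:
    - [[0, 0, 0], [0, 0, 0], 70]
    - [[0, 0, 0], [0, 0, 0], 40]
    - [[0, 0, 0], [0, 0, 0], 0]
    - [[0, 0, 0], [0, 0, 0], 0]
    - [[0, 0, 0], [0, 0, 0], 0]
    - [[0, 0, 0], [0, 0, 0], 0]
    - [[0, 0, -12], [0, 0, 0], 0]
    - [[0, 0, -40], [0, 0, 0], 0]
    - [[0, 0, -75], [0, 0, 0], 0]
    - [[0, 0, -115], [0, 0, 0], 0]
    - [[0, 0, -145], [0, 0, 0], 0]
    - [[0, 0, -160], [0, 0, 0], 0]
    - [[0, 0, -160], [0, 0, 0], 0]

```text
time_s: 23.3
eef_pos: [668.0, -92.3, 221.3]
tool_rot: [179.8, -0.3, 20.0]
wrist_force: [0.8, 0.3, -0.3]
width: 85.4
```

```bash
python3 - <<'E'
from h import *
d=cam("wrist"); im=d["img"][:,:,::-1].copy(); 
cv2.imwrite("pics/w11.png",im)
delta(600,-282,215,-16)
E
```

```text
now [666.9 -92.  218.5] [ 1.7994e+02 -8.0000e-02  2.0030e+01] t 23.35 F [-0.2 -0.3 -0.4] w 85.3
shift [-127.9  155.6    3.5] turn [ 0.  -0.1 36. ]
```

View pics/w11.png

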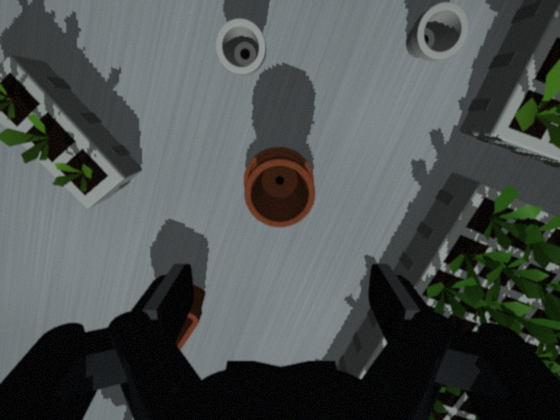

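The big pot stands in its saucer at (280,187). Now the square pot.

move_arm:
  plan:
    - [[-8, 10, 0], [0, 0, 3], 0]
    - [[-25, 30, 1], [0, 0, 8], 0]
    - [[-50, 61, 2], [0, 0, 15], 0]
    - [[-76, 92, 3], [0, 0, 22], 0]
    - [[-100, 122, 3], [0, 0, 28], 0]
    - [[-118, 144, 3], [0, 0, 33], 0]
    - [[-126, 154, 3], [0, 0, 36], 0]
    - [[-128, 155.5, 3], [0, 0, 36], 0]
    - [[-128, 155.5, 3], [0, 0, 36], 0]
    - [[-128, 155.5, 3], [0, 0, 36], 0]

```text
time_s: 24.35
eef_pos: [599.5, -280.6, 213.6]
tool_rot: [-179.9, 0.1, -15.9]
wrist_force: [-0.8, -0.9, -0.3]
width: 85.3
```

```bash
python3 - <<'E'
from h import *
d=cam("wrist"); im=d["img"][:,:,::-1].copy(); 
for n,p in (("square_pot",(600,-282,-16)),("square_saucer",(488,-455,-11))):
    x,f=fit(d,n,p); print(x,f)
    u=proj(d,pts(n,x)); cv2.polylines(im,[cv2.convexHull(u.astype(np.float32)).round().astype(int)],1,(255,255,0),1)
cv2.imwrite("pics/w12.png",im)
delta(600,-282,48,-16)
E
```

```text
[ 600.38964576 -280.97057332  -12.9184819 ] 0.10103509847950858
[ 489.24248124 -455.8588003   -11.25816342] 0.04674137379298776
now [ 599.8 -280.6  214. ] [-1.7996e+02  6.0000e-02 -1.5850e+01] t 24.4 F [1.  0.7 0.8] w 85.4
shift [  0.8   1.4 166. ] turn [-0.   0.1  0.2]
```

View pics/w12.png

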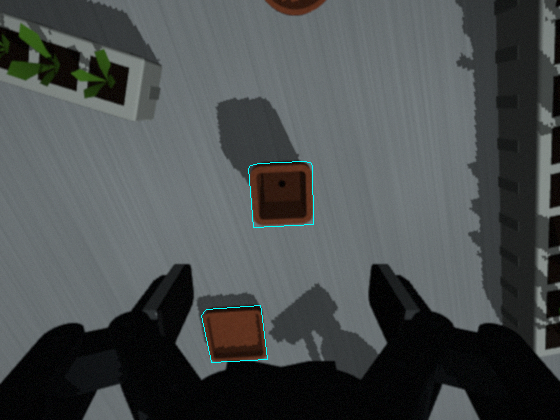

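The square pot is at (282,194), with its edges within 2° of the jaws. Descending and gripping.

move_arm:
  plan:
    - [[0.5, 1, 40], [0, 0, -1], 0]
    - [[0.5, 1, 75], [0, 0, -1], 0]
    - [[0.5, 1, 105], [0, 0, -1], 0]
    - [[0.5, 1, 130], [0, 0, -1], 0]
    - [[0.5, 1, 148], [0, 0, -1], 0]
    - [[0.5, 1, 160], [0, 0, -1], 0]
    - [[0.5, 1, 167], [0, 0, -1], 0]
    - [[0.5, 1, 167], [0, 0, -1], 0]
    - [[0.5, 1, 167], [0, 0, -1], 40]
    - [[0.5, 1, 167], [0, 0, -1], 65]
    - [[0.5, 1, 167], [0, 0, -1], 85]
    - [[0.5, 1, 167], [0, 0, -1], 255]
    - [[0.5, 1, 167], [0, 0, -1], 255]
    - [[0.5, 1, 167], [0, 0, -1], 255]
    - [[0.5, 1, 167], [0, 0, -1], 255]
  newtons: 35

```text
time_s: 25.9
eef_pos: [600.6, -283.6, 49.4]
tool_rot: [180.0, -0.1, -15.0]
wrist_force: [-1.5, 0.2, 6.2]
width: 57.4
```

move_arm:
  plan:
    - [[0, 0, -5], [0, 0, 0], 255]
    - [[0, 0, -15], [0, 0, 0], 255]
    - [[0, 0, -35], [0, 0, 0], 255]
    - [[0, 0, -60], [0, 0, 0], 255]
    - [[0, 0, -80], [0, 0, 0], 255]
    - [[0, 0, -90], [0, 0, 0], 255]
    - [[0, 0, -90], [0, 0, 0], 255]

```text
time_s: 26.6
eef_pos: [600.7, -283.6, 139.9]
tool_rot: [179.9, -0.2, -15.0]
wrist_force: [0.5, -0.4, -2.4]
width: 57.0
```

```bash
python3 - <<'E'
from h import *
d=cam("wrist"); im=d["img"][:,:,::-1].copy(); cv2.imwrite("pics/w13.png",im)
delta(488.5,-455.7,138,-11.3)
E
```

```text
now [ 599.9 -283.1  138.2] [ 1.7998e+02 -5.0000e-02 -1.4970e+01] t 26.65 F [-0.6 -0.2 -1.8] w 57.5
shift [-63.1 195.5   0.2] turn [ 0.  -0.1 -3.7]
```

View pics/w13.png

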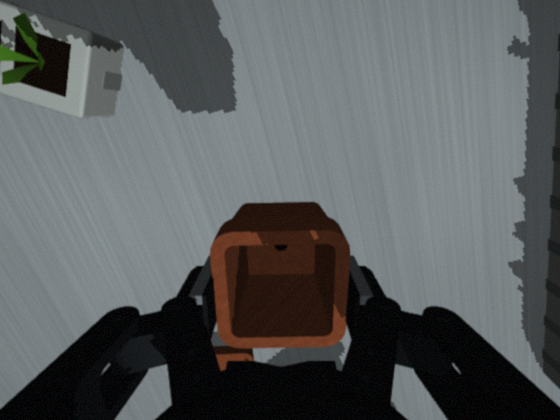

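move_arm:
  plan:
    - [[-3, 9, 0], [0, 0, 0], 255]
    - [[-9, 28, 0], [0, 0, -0.5], 255]
    - [[-18, 56, 0], [0, 0, -1], 255]
    - [[-28, 86, 0], [0, 0, -1.5], 255]
    - [[-38, 118, 0], [0, 0, -2], 255]
    - [[-47, 148, 0], [0, 0, -2.5], 255]
    - [[-55, 172, 0], [0, 0, -3], 255]
    - [[-60, 188, 0], [0, 0, -3.5], 255]
    - [[-62.5, 195, 0], [0, 0, -3.7], 255]
    - [[-63, 197, 0], [0, 0, -3.7], 255]
    - [[-63, 197, 0], [0, 0, -3.7], 255]
    - [[-63, 197, 0], [0, 0, -3.7], 255]

```text
time_s: 27.85
eef_pos: [488.5, -456.1, 137.4]
tool_rot: [-180.0, 0.0, -11.2]
wrist_force: [0.2, -0.5, -1.1]
width: 57.4
```

```bash
python3 - <<'E'
from h import *
d=cam("wrist"); im=d["img"][:,:,::-1].copy(); s=status.sense()["eef_pos"]
for n,p in (("square_saucer",(488.5,-455.7,-11.3)),("square_pot",(s[0]+.3,s[1]+1.8,-11.3,s[2]-49.4))):
    u=proj(d,pts(n,p)); cv2.polylines(im,[cv2.convexHull(u.astype(np.float32)).round().astype(int)],1,(255,255,0),1)
cv2.imwrite("pics/w14.png",im)
delta(488.1,-457.4,54.4,-11.3)
E
```

```text
now [ 488.6 -456.1  137.6] [-1.7998e+02  1.0000e-02 -1.1200e+01] t 27.9 F [ 0.6  0.7 -1.7] w 57.4
shift [-0.2  1.4 83.2] turn [-0.   0.   0.1]
```

View pics/w14.png

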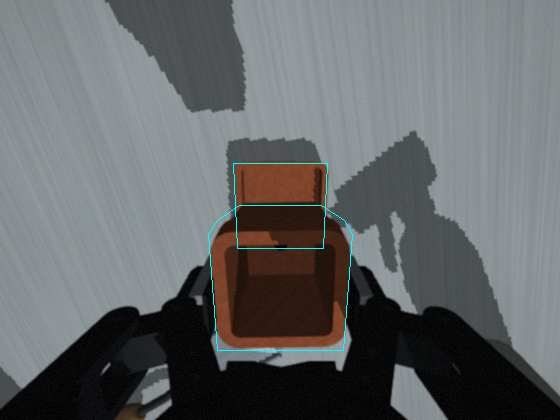

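Outlines match: saucer at (281,205), pot at (281,280), aligned. Lowering.

move_arm:
  plan:
    - [[0, 1, 12], [0, 0, 0], 255]
    - [[0, 1, 30], [0, 0, 0], 255]
    - [[0, 1, 48], [0, 0, 0], 255]
    - [[0, 1, 62], [0, 0, 0], 255]
    - [[0, 1, 72], [0, 0, 0], 255]
    - [[0, 1, 79], [0, 0, 0], 255]
    - [[0, 1, 82], [0, 0, 0], 255]
    - [[0, 1, 83], [0, 0, 0], 255]
    - [[0, 1, 84], [0, 0, 0], 255]
    - [[0, 1, 84.5], [0, 0, 0], 255]
    - [[0, 1, 84.5], [0, 0, 0], 255]

```text
time_s: 29.0
eef_pos: [488.2, -458.6, 54.4]
tool_rot: [179.9, -0.1, -11.3]
wrist_force: [-1.2, 1.8, 2.8]
width: 57.4
```

move_arm:
  plan:
    - [[0, 0, 0], [0, 0, 0], 85]
    - [[0, 0, 0], [0, 0, 0], 50]
    - [[0, 0, 0], [0, 0, 0], 0]
    - [[0, 0, 0], [0, 0, 0], 0]
    - [[0, 0, 0], [0, 0, 0], 0]
    - [[0, 0, 0], [0, 0, 0], 0]
    - [[0, 0, -12], [0, 0, 0], 0]
    - [[0, 0, -40], [0, 0, 0], 0]
    - [[0, 0, -75], [0, 0, 0], 0]
    - [[0, 0, -115], [0, 0, 0], 0]
    - [[0, 0, -150], [0, 0, 0], 0]
    - [[0, 0, -170], [0, 0, 0], 0]
    - [[0, 0, -170], [0, 0, 0], 0]

```text
time_s: 30.3
eef_pos: [489.4, -459.8, 229.1]
tool_rot: [179.7, -0.4, -11.3]
wrist_force: [0.0, -0.3, 0.3]
width: 85.5
```

```bash
python3 - <<'E'
from h import *
d=cam("wrist"); cv2.imwrite("pics/w15.png",d["img"][:,:,::-1])
d=cam("top"); cv2.imwrite("pics/topF.png",cv2.resize(d["img"][110:350,50:510],None,fx=1.73,fy=1.73,interpolation=2)[:,:,::-1])
im=d["img"]; print("tub/strip check z-plane vs before: see picture")
d2=cam("side"); cv2.imwrite("pics/sideF.png",cv2.resize(d2["img"][120:400,140:400],None,fx=2.1,fy=2.1,interpolation=2)[:,:,::-1])
E
```

```text
tub/strip check z-plane vs before: see picture
```

View pics/w15.png

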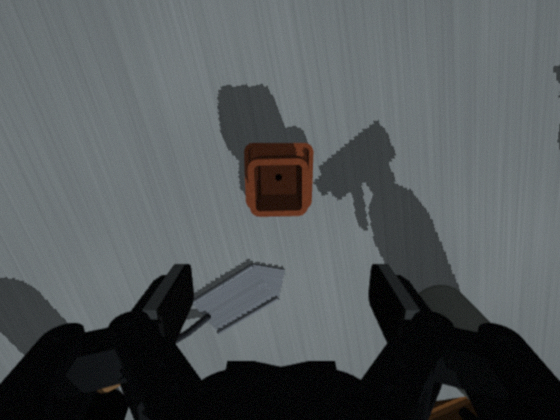

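View pics/topF.png

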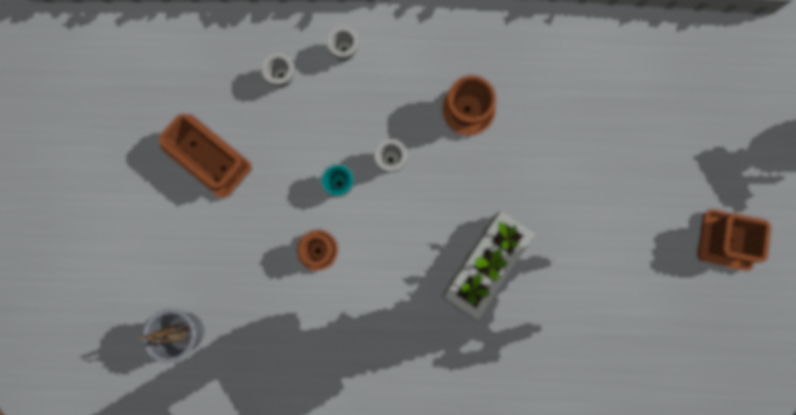

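View pics/sideF.png

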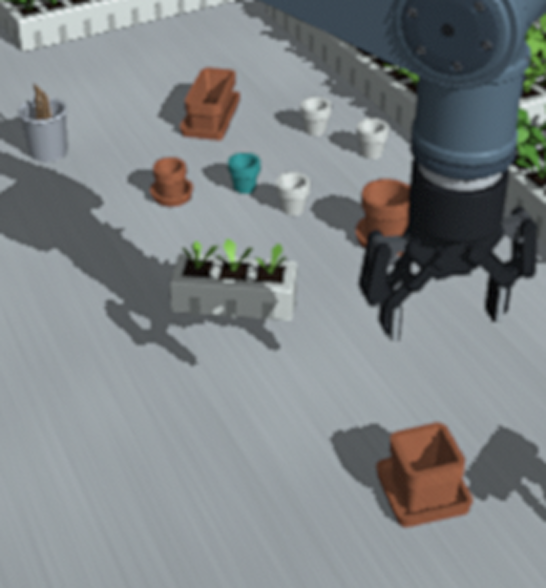

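Everything is standing. I'll do a numeric overlay check of rims against saucers before handing in.

```bash
python3 - <<'E'
from h import *
S={"big_round":(665.5,-91.5,0),"small_round":(460.3,115,0),"square":(488.4,-455.7,-11.3),"long":(589,277,52.5)}
rows=[]
for c in ("top","side"):
    d=cam(c); im=cv2.resize(d["img"],None,fx=4,fy=4,interpolation=2)[:,:,::-1].copy(); T=[]
    for n,p in S.items():
        dp=(0,0) if c=="top" else (1,4.6)
        q=(p[0]+dp[0],p[1]+dp[1],p[2])
        for nm,zo in ((n+"_saucer",0),(n+"_pot",5)):
            k,L=OB[nm]; P=pts(nm,list(q)+[zo]); m=len(P)//len(L); P=P[:m] if "saucer" in nm else P[-m:]
            cv2.polylines(im,[(proj(d,P)*4+1.5).round().astype(int)],1,(255,255,0) if "pot" in nm else (0,255,0),1)
        u=(proj(d,[[q[0],q[1],30]])[0]*4).astype(int); T.append(im[u[1]-100:u[1]+100,u[0]-100:u[0]+100])
    rows.append(np.hstack(T))
cv2.imwrite("pics/chk.png",np.vstack(rows))
E
```

```text
(no output)
```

View pics/chk.png

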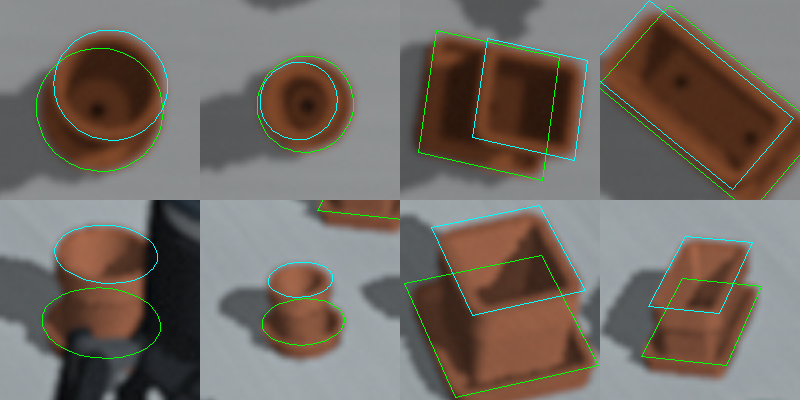

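```bash
python3 - <<'E'
from workcell import workorder, status
print(workorder.job_done(), status.sense()["time_s"])
E
```

```text
the job is handed in; nothing more can be done
the job is handed in; nothing more can be done
```

All four pots (long, small round terracotta, big round, square) are standing in their own saucers, and I handed the job in at about 31 s of the 138 s allowed. No verdict was reported.

**How:** I gripped each pot by its collar, carried it above the obstacles, and lowered it until its underside met the saucer floor, about 5 mm above its grasp height. I released it only after contact.

**Last checks:**
- **Placing:** The overlays on the top and side pictures show the rims where a centred, seated pot should be, within about 3 mm. The square and long pots line up with their saucers by eye.
- **Surroundings:** The saucers, strip, tub and look-alikes look unmoved in the pictures; I did not measure their shift. The gripper was clear of everything, about 230 mm up.

**Disagreements:**
- The side camera read about 5 mm farther in +y than the top and wrist cameras. I trusted the latter two, and the grasps agreed with them. The side overlay was shifted by that amount before comparing.
- The side view of the big round saucer was partly blocked by the gripper in the last check, so for that pot I relied on the top and wrist views.

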